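Clear the date camera and show it the base of the tall jar

ROBOT

A 6-joint arm with a two-finger parallel gripper is mounted at the origin on the work surface. World frame = base frame: x ahead of the robot, y to its left, z up, the work surface at z = 0. Lengths are in m, angles in rad, forces in N, time in s.
With the tool pointing down it reaches from about 0.325 to 0.9 m from the base axis. Payload 6.1 kg.
Tool frame: the origin (TCP) lies at the very end of the fingers, on their centre line; the grasp point (between the pads) lies 19 mm behind it; y points along the fingers, z is the direction in which the jaws open and shut, and the axes are right-handed (so a half turn about y gives the same grasp; the last joint's range is limited). The gripper opens to 87 mm and grips with 3 to 60 N. Pads are 19 mm wide; open, the fingers measure 117 mm over their backs; the gripper's body (75 mm by 190 mm) begins 51 mm behind the grasp point.
Start: joints at [1.04, 0.22, 1.526, -0, 1.395, -0.126], TCP at [0.246, 0.574, 0.223] pointing down, gripper open.
Joint ranges: [-2.98, 2.98], [-0.91, 2.08], [0.09, 2.57], [-1.24, 4.39], [0.2, 2.65], [-2.68, 2.68]. Speed limits (rad/s): [2.57, 2.57, 3.01, 3.14, 3.14, 3.14].

INTERFACE

Orientations are given as a 3x3 rotation matrix whose columns are the frame's x, y, z axes.
In Python, from station import telemetry, imaging, finish_job, models gives the robot as it stands.
- The arm moves only by the tool jog_arm, never from a script. Its argument "commands" is one flat list of numbers, 7 for each row, row after row: the opening, from -1 (shut) to 1 (fully open), so that 0 is half open, then the shift along the world's x, y, z in units of 4 cm (1.0 is 4 cm), then the turn, a rotation vector about the world's x, y, z in units of 6 degrees (1.0 is 6 degrees). In form: [grip, tx, ty, tz, wx, wy, wz, grip, tx, ty, tz, wx, wy, wz, ...]. A call has 1 to 20 rows; each row shifts and turns the commanded pose from where the row before left it; what a row does not reach is not made up. A row lasts 1/10 s, in which the tool goes at most 50 mm and 8.59 degrees, less where a joint would pass 70% of its speed; a pose out of reach is approached as far as the arm can. A call with a number of a shift or a turn outside -1 to 1 is refused whole. A call with a gripper value outside its range is refused whole. The fingers move at their own pace and stop on an object; the grip force is fixed at half the most. Time passes only in rows, so rows that do not move let the fingers close. It gives the time, the measured TCP pose, the force and the opening at its end, in the units of the state.
- telemetry.state(): the state, without advancing time (a new reading comes with each control period).
- imaging.snapshot(name): name is "scene" or "top" or "wrist"; returns the picture (384x512x3 uint8, red, green, blue); there is no depth.
- imaging.camera_model(name): a dict with "fx", "fy", "cx", "cy" (pixels), "D" ([k1, k2, p1, p2, k3] as OpenCV has them; the pictures are not rectified), "R" (3x3) and "t" (3): a world point X has camera coordinates R X + t. Camera axes: x right, y down, z forward; pixel columns grow to the right and rows downward; lengths in m; the calibration is good to about 2 mm. A picture is of the moment at which its call begins: read the wrist's pose just before it. camera_model takes no time and is no camera call; for the wrist camera it gives the pose at the moment of the call.
- finish_job(): hands the job in, once; it reports no verdict.
Trained networks look in the newest picture that a camera, given by its name, has taken for a name from the list of things; names that differ only in an ending like _2 or _b are one class to them, and where a whole thing is asked for, a point or a joint stands for the part that bears it (a point fixed in the world has none). Each returns a list of dicts, best first, with "conf" (0 to 1); they miss things now and then, are a little off and sometimes report something else, mostly with a low value. They report only what shows in the picture. A call takes as long as a camera call. They do not tell look-alikes from the thing itself.
- models.search_frame(camera, query): "xyz" ([x, y, z] in m, in the coordinates of the camera as it stood for that picture, good to about 4 mm: the middle of the surface that is visible of it).
- models.outline_of(camera, query): "pixels" (384x512 bool, what is visible of it).
The state is a dict: "clock": time; "joint_positions": joint angles; "dq": joint speeds; "joint_efforts": joint torques, N m; "position": TCP position; "orientation": TCP orientation; "ft_force": force on the tool from outside, world axes, zero at the start; "torque": the same for the moment, N m; "opening": finger opening in m.
Only numpy, scipy, OpenCV 4.12 (cv2) and the standard library are available. Lean on these libraries where they do the work, as an engineer would, in place of code of your own. Each camera call takes 0.05 s, during which the arm holds its last target.

TASK

The small steel caddy is standing in the view of the little camera: hang it by its handle on the hook and let go of it. Then take the taller of the two red-lidded jars out of the door rack and hold it up in the air in front of the camera, its base squarely facing the lens, centred on it and about 10 cm away, so that the date under the base can be read. Finish while still holding the jar there, quite still, and leave the short jar, the butter dish, the egg tray and the tongs where they are.

Things in the scene. Friction and masses are not known exactly. Their poses are not given: they have to be found in the camera images.
- caddy_handle (a point): Middle of the caddy's rigid straight handle bar: 120 mm long (own y), 10 mm wide (own x), 8 mm high, 136 mm above the caddy's underside. Opening between box rim and bar: 72 mm high, 112 mm wide. Own z up. Gripped 35 mm to one side of the middle, the middle is left free for the hook.
- caddy: Loose open stainless steel box, 75 (own x) x 112 (own y) x 60 mm high, 140 g, with a fixed bail handle; stands on the shelf between camera and robot. Origin at the centre of its underside.
- hook_seat (a point): Point on top of the hook's level arm where a handle should rest, 200 mm above the shelf, 60 mm from the post's axis. The arm is 8 mm thick and runs from the post along own -x (roughly towards the robot) through this point to 100 mm from the post, then turns up to a tip 22 mm above the arm's top, 112 mm from the post's axis. Own z up.
- hook_stand: Fixed chrome stand with the hook: post 14 mm thick, 200 mm tall; foot 110 mm across, 12 mm high. Origin at the centre of the foot's underside, on the post's axis.
- tall_jar_center (a point): Centre, half-way up, of the taller jar: closed round glass jar 54 mm in diameter, 120 mm tall overall, 200 g nominal; its red screw lid is the top 18 mm, 56 mm in diameter. Own z runs from base to lid. Loose, standing upright on the rack floor.
- tall_jar_base (a point): Centre of the underside of the taller jar, 60 mm from its centre; own z runs from base to lid.
- tall_jar: The taller jar; origin at the centre of its underside.
- short_jar_center (a point): Centre, half-way up, of the shorter jar: same diameters and lid, 85 mm tall, standing 120 mm from the taller jar in the rack (axis to axis), either side.
- short_jar: The shorter jar; origin at the centre of its underside.
- rack: Fixed chrome rack on a low cupboard door; origin on the shelf under its middle. 260 mm long (own x), 110 deep (own y), floor 12 mm up, wire rail 48 mm high at front and ends. The door, 360 mm long and 150 high, has its inner face 65 mm from the middle on the own +y side. The jars stand 60 mm either side of the middle along own x.
- lens (a point): Centre of the round lens of the small fixed camera, 55 mm above the shelf. Own z points out of the lens along its line of sight: up and roughly towards the robot, leaning 0.6 rad from the vertical. Own y is level. The camera head is 50 x 58 x 30 mm behind the lens.
- camera_foot: Foot of the camera, 90 x 80 mm, 10 mm high, fixed; origin on the shelf under the lens.
- butter_dish: White ceramic butter dish with lid, 100 x 170 x 84 mm high; origin at the centre of its underside. Leave alone.
- egg_tray: Grey plastic egg tray with six eggs, 105 x 155 x 67 mm high; origin at the centre of its underside. Leave alone.
- tongs: Stainless steel kitchen tongs lying flat, about 230 mm long (own x), 60 mm wide, 24 mm high; origin underneath, near the middle. Leave alone.
There are look-alikes about, which are no part of the job. What is shaped like the camera_foot but green, purple or yellow is not meant.

How it is judged:
On the way, in this order (a step that is already met when the one before it is completed fails the run):
1. the caddy hangs by its handle on the hook, let go (contact force between caddy and hook_stand above 0.3 N and distance between caddy_handle and hook_seat below 0.07 m and height (world z) of caddy above 0.03 m and contact force between caddy and the arm below 0.05 N and contact force between caddy and the fingers below 0.05 N and angle between caddy's own z axis and vertical below 0.7 rad), for 0.3 s.
2. the taller jar is lifted clear of the rack in the gripper (height (world z) of tall_jar_base above 0.08 m and contact force between tall_jar and the fingers above 0.5 N and contact force between tall_jar and rack below 0.05 N), for 0.1 s.
At the end, for the whole second after the job is handed in: Tall jar held still in the gripper, touching nothing else: base 80-120 mm out from the lens and within 20 mm of its line of sight in x and y, base to the lens, axis within 0.2 rad. Caddy hangs released on the hook, handle middle within 70 mm of the seat, underside over 30 mm up, lean under 0.7 rad (all of step 1 and contact force between tall_jar and the fingers above 0.5 N and x of tall_jar_base in the frame of lens between -0.02 and 0.02 m and y of tall_jar_base in the frame of lens between -0.02 and 0.02 m and z of tall_jar_base in the frame of lens between 0.08 and 0.12 m and z of tall_jar_center in the frame of lens above 0.125 m and angle between the z axis of tall_jar_base and the z axis of lens, either way round below 0.2 rad and linear speed of tall_jar below 0.03 m/s and angular speed of tall_jar below 0.3 rad/s and contact force between tall_jar and rack below 0.05 N and contact force between tall_jar and camera_foot below 0.05 N and contact force between tall_jar and caddy below 0.05 N and contact force between tall_jar and short_jar below 0.05 N and contact force between tall_jar and hook_stand below 0.05 N and contact force between tall_jar and egg_tray below 0.05 N and contact force between tall_jar and butter_dish below 0.05 N and contact force between tall_jar and tongs below 0.05 N); the arm keeps its last pose, push and grip.
It fails at once if the short jar is shifted more than 25 mm or tipped over (distance of short_jar_center from where it was at the start of the episode above 0.025 m or angle between short_jar_center's own z axis and vertical above 0.5 rad).
It fails at once if the butter dish, egg tray or tongs are shifted more than 25 mm (distance of any of butter_dish, egg_tray, tongs from where it was at the start of the episode above 0.025 m).
It also fails if it takes over 64 s, if anything falls off the work surface, if the arm or the gripper's body presses on something with over 40 N, if the wrist force passes 120 N, or if a joint passes its speed limit or range.

## Working session

There is one attempt and no reset: what is moved stays moved. The work goes in short steps, Python scripts to look and compute and a tool call to move; the robot and the scene stay as the last step left them, time stands still between calls to the robot, and variables do not carry over. Pictures are saved under pics/ and viewed, and the job is handed in when it is done.

Besides the shell and the picture viewer there is one more tool, called after ">>>" as name(argument=value, ...), one argument or row to a line, values as JSON. jog_arm: Moves the arm, as the interface text tells. Its arguments: {"type":"object","properties":{"commands":{"type":"array","items":{"type":"number"}}},"required":["commands"]}

```bash
mkdir -p pics; ls; python3 - <<'E'
from station import telemetry, imaging, models
import cv2
s=telemetry.state(); print(s)
for n in ["scene","top","wrist"]:
    im=imaging.snapshot(n); cv2.imwrite(f"pics/{n}0.png",im[:,:,::-1])
    m=imaging.camera_model(n); print(n,m)
print(telemetry.state()['clock'])
E
```

```text
pics
{'clock': 0.0, 'joint_positions': array([ 1.03991418e+00,  2.21224722e-01,  1.52761448e+00, -2.97011137e-06,
        1.39470192e+00, -1.26068704e-01]), 'dq': array([-1.68621277e-03, -8.07694402e-06, -1.13679010e-03, -3.89443723e-04,
        5.28749003e-04,  6.93207417e-04]), 'joint_efforts': array([-2.06185105e-03, -4.94630885e+01, -3.87363267e+01,  6.97637186e-02,
        5.73826453e-02, -1.85678364e-04]), 'position': array([0.24582271, 0.57394856, 0.22143635]), 'orientation': array([[ 9.19175977e-01, -9.83977121e-04,  3.93845852e-01],
       [-3.93847007e-01, -1.68176399e-03,  9.19174470e-01],
       [-2.42090878e-04, -9.99998102e-01, -1.93337350e-03]]), 'ft_force': array([ 0.26219164, -0.80237157, -0.0556428 ]), 'torque': array([-2.82795332e-02, -9.31213977e-05, -3.24853629e-02]), 'opening': 0.08709442048632267}
scene {'fx': 444.24435282761726, 'fy': 444.24435282761726, 'cx': 256.6782307957, 'cy': 196.54133662545382, 'D': array([0.02575872, 0.        , 0.        , 0.        , 0.        ]), 'R': array([[ 0.23686923,  0.97144589, -0.01363283],
       [ 0.78849678, -0.20042051, 
[... 237 characters left out ...]
[-0.01613984,  0.        ,  0.        ,  0.        ,  0.        ]), 'R': array([[-1.96540596e-02, -9.99801104e-01, -3.38678685e-03],
       [-9.87160543e-01,  1.99424214e-02, -1.58481428e-01],
       [ 1.58517447e-01,  2.28498915e-04, -9.87356150e-01]]), 't': array([0.00292922, 0.5592357 , 1.41538506])}
wrist {'fx': 295.0502920709721, 'fy': 295.0502920709721, 'cx': 260.37434039019354, 'cy': 194.8683482498158, 'D': array([-0.03611252,  0.        ,  0.        ,  0.        ,  0.        ]), 'R': array([[ 0.39411666,  0.91905939, -0.00137978],
       [ 0.87765655, -0.37591565,  0.29733215],
       [ 0.27274722, -0.11839453, -0.95477311]]), 't': array([-0.62469359, -0.03446684,  0.39182327])}
0.15
```

View pics/scene0.png

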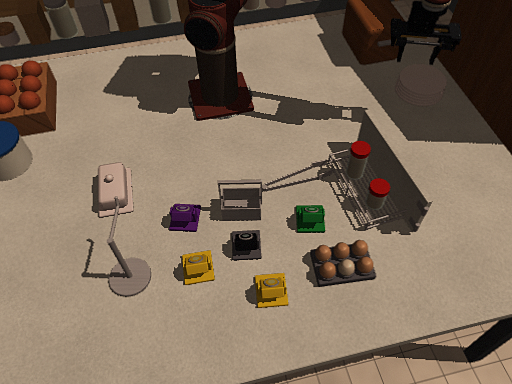

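View pics/top0.png

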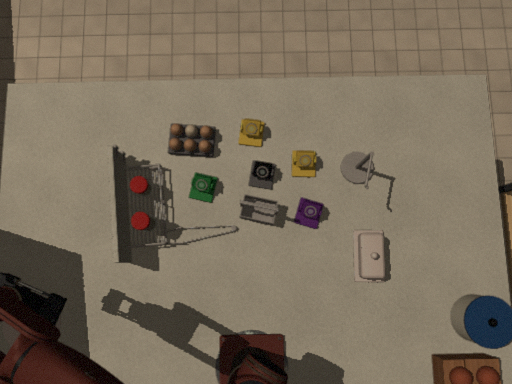

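View pics/wrist0.png

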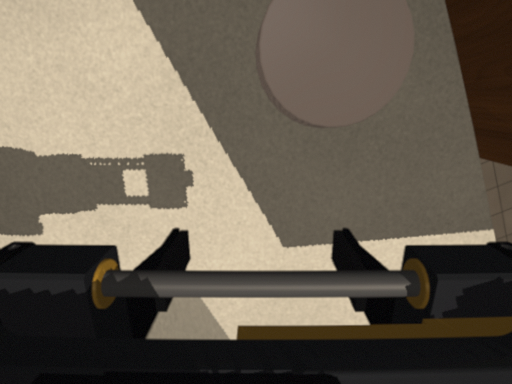

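```bash
cat > h.py <<'E'
import numpy as np, cv2
from station import telemetry, imaging, models
def K(m): return np.array([[m['fx'],0,m['cx']],[0,m['fy'],m['cy']],[0,0,1]])
def ray(m,uv):
    p=cv2.undistortPoints(np.array([[uv]],float),K(m),m['D'])[0,0]
    d=m['R'].T@np.array([p[0],p[1],1]); o=-m['R'].T@m['t']; return o,d/np.linalg.norm(d)
def atz(m,uv,z):
    o,d=ray(m,uv); return o+d*(z-o[2])/d[2]
def tri(obs):
    A=0;b=0;rs=[]
    for m,uv in obs:
        o,d=ray(m,uv); P=np.eye(3)-np.outer(d,d); A=A+P;b=b+P@o; rs.append((o,P))
    x=np.linalg.solve(A,b); return x,[np.linalg.norm(P@(x-o)) for o,P in rs]
def proj(m,X):
    return cv2.projectPoints(np.atleast_2d(np.array(X,float)).reshape(-1,1,3),cv2.Rodrigues(m['R'])[0],m['t'],K(m),m['D'])[0][:,0]
def w(m,x): return m['R'].T@(np.array(x)-m['t'])
E
python3 - <<'E'
from h import *
np.set_printoptions(precision=3,suppress=True)
for q in ["caddy","caddy_handle","hook_stand","hook_seat","tall_jar","short_jar","rack","lens","camera_foot","egg_tray","butter_dish","tongs"]:
  for c in ["scene","top"]:
    m=imaging.camera_model(c)
    for r in models.search_frame(c,q)[:3]:
        X=w(m,r['xyz']); print(q,c,round(r['conf'],2),X,proj(m,X)[0].round())
print(telemetry.state()['clock'])
for c in ["scene","top"]:
    im=cv2.imread(f"pics/{c}0.png")
    r=im[130:310,90:290] if c=="scene" else im[120:270,230:400]
    cv2.imwrite(f"pics/{c}0z.png",cv2.resize(r,None,fx=3.2 if c=="scene" else 4,fy=3.2 if c=="scene" else 4,interpolation=cv2.INTER_CUBIC))
im=cv2.imread("pics/scene0.png")[100:240,310:440]
im2=cv2.imread("pics/top0.png")[140:270,105:250]
cv2.imwrite("pics/rs.png",cv2.resize(im,None,fx=4,fy=4,interpolation=cv2.INTER_CUBIC))
cv2.imwrite("pics/rt.png",cv2.resize(im2,None,fx=4,fy=4,interpolation=cv2.INTER_CUBIC))
E
```

```text
caddy scene 0.58 [ 0.497 -0.036  0.036] [239. 201.]
caddy top 0.76 [ 0.502 -0.03   0.004] [258. 210.]
caddy_handle scene 0.61 [ 0.495 -0.032  0.031] [240. 202.]
caddy_handle top 0.79 [ 0.499 -0.03   0.003] [258. 210.]
hook_stand scene 0.71 [ 0.649 -0.368  0.018] [129. 276.]
hook_stand top 0.63 [ 0.633 -0.363  0.014] [355. 169.]
hook_stand top 0.61 [ 0.623 -0.045  0.055] [262. 171.]
hook_stand top 0.55 [0.522 0.401 0.054] [125. 204.]
hook_seat scene 0.56 [ 0.647 -0.366  0.012] [131. 277.]
hook_seat top 0.6 [ 0.632 -0.361  0.009] [355. 169.]
tall_jar scene 0.81 [0.484 0.325 0.102] [358. 160.]
tall_jar top 0.82 [0.458 0.329 0.13 ] [141. 221.]
tall_jar top 0.15 [ 0.342 -0.38   0.059] [369. 255.]
short_jar scene 0.77 [0.595 0.336 0.087] [376. 192.]
rack scene 0.95 [0.554 0.402 0.077] [391. 178.]
rack top 0.97 [0.519 0.396 0.052] [127. 205.]
lens scene 0.89 [ 0.648 -0.05   0.056] [246. 243.]
lens scene 0.88 [0.604 0.148 0.057] [311. 214.]
lens scene 0.82 [ 0.686 -0.195  0.058] [194. 267.]
lens top 0.76 [ 0.661 -0.19   0.053] [305. 159.]
lens top 0.71 [0.59  0.152 0.058] [202. 182.]
lens top 0.7 [ 0.772 -0.013  0.057] [251. 127.]
camera_foot scene 0.76 [ 0.684 -0.187  0.033] [198. 270.]
camera_foot scene 0.72 [ 0.516 -0.2    0.022] [185. 221.]
camera_foot scene 0.71 [0.606 0.146 0.032] [310. 220.]
camera_foot top 0.91 [ 0.614 -0.047  0.043] [262. 174.]
camera_foot top 0.78 [ 0.653 -0.182  0.042] [303. 162.]
camera_foot top 0.61 [0.578 0.151 0.04 ] [203. 186.]
egg_tray scene 0.61 [0.766 0.183 0.044] [343. 265.]
egg_tray scene 0.5 [0.483 0.322 0.103] [357. 160.]
egg_tray top 0.92 [0.738 0.184 0.045] [192. 139.]
butter_dish scene 0.71 [ 0.375 -0.383  0.057] [114. 188.]
butter_dish top 0.86 [ 0.345 -0.376  0.059] [368. 254.]
tongs scene 0.82 [0.447 0.173 0.011] [302. 179.]
tongs top 0.48 [0.44  0.163 0.017] [200. 229.]
1.35
```

View pics/scene0z.png

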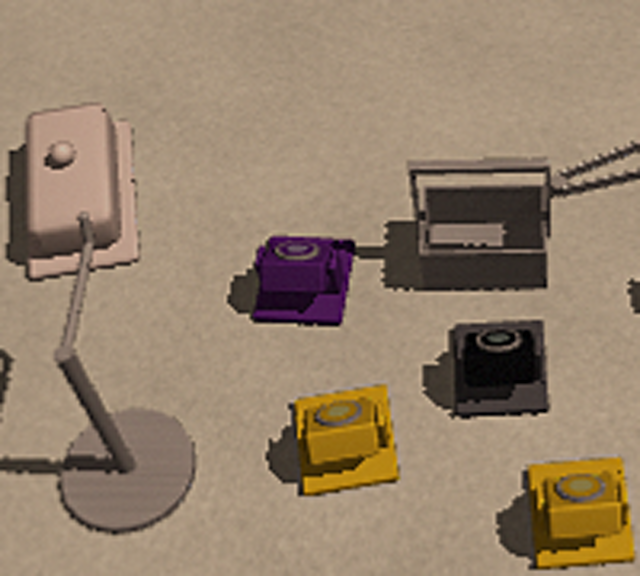

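View pics/top0z.png

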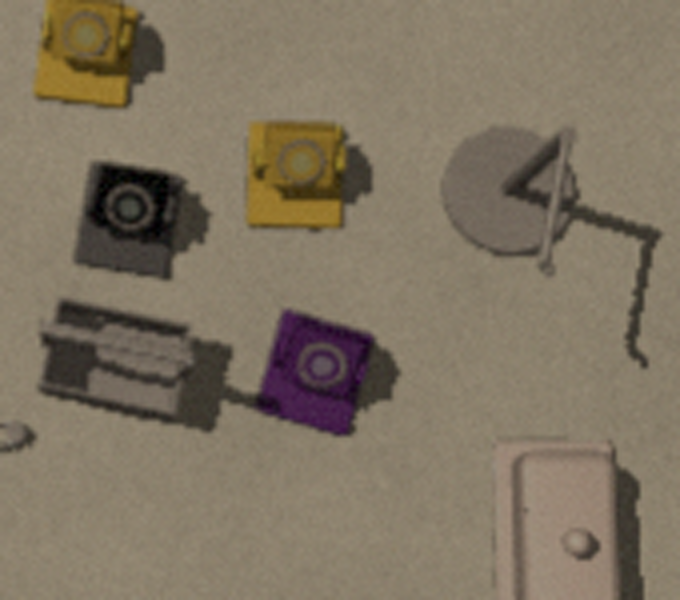

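View pics/rs.png

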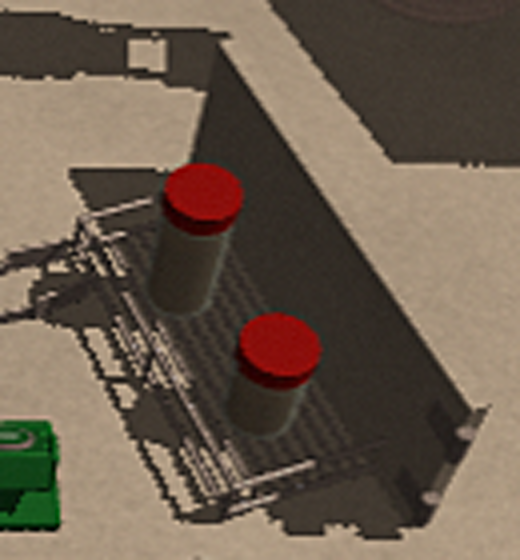

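View pics/rt.png

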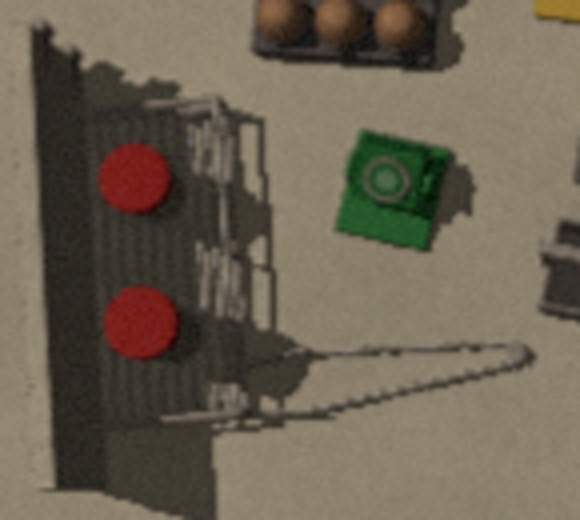

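```bash
python3 - <<'E'
from h import *
np.set_printoptions(precision=3,suppress=True)
ms=imaging.camera_model("scene");mt=imaging.camera_model("top")
S=lambda x,y:(90+x/3.2-.5+.5/3.2,130+y/3.2-.5)
T=lambda x,y:(230+x/4-.4,120+y/4-.4)
RS=lambda x,y:(310+x/4-.4,100+y/4-.4)
RT=lambda x,y:(105+x/4-.4,140+y/4-.4)
print("lens",tri([(ms,S(500,340)),(mt,T(130,207))]))
print("posttop",tri([(ms,S(66,355)),(mt,T(568,133))]))
print("tip",tri([(ms,S(83,215)),(mt,T(547,266))]))
print("postbase", atz(ms,S(128,468),.012),atz(mt,T(510,190),.012))
print("tall",tri([(ms,RS(204,194)),(mt,RT(141,323))]))
print("short",tri([(ms,RS(279,346)),(mt,RT(135,178))]))
print("handle ends scene at z=.136",atz(ms,S(408,163),.136),atz(ms,S(550,162),.136))
print("handle ends top at z=.136",[atz(mt,T(*p),.136) for p in [(42,328),(190,352),(190,368)]])
for n,pts in dict(foot=[(75,263),(168,278),(92,162),(184,178)]).items():
    print(n,[atz(mt,T(*p),.01) for p in pts])
print("foot scene",[atz(ms,S(*p),.01) for p in [(455,322),(546,320),(456,412),(548,410)]])
print("door top",[atz(mt,RT(*p),.15) for p in [(35,25),(57,488)]],[atz(ms,RS(*p),.15) for p in [(225,38),(486,406)]])
E
```

```text
lens (array([ 0.623, -0.045,  0.05 ]), [np.float64(0.0014461010935070207), np.float64(0.0014461010935070122)])
posttop (array([ 0.642, -0.369,  0.196]), [np.float64(0.0013002228740559688), np.float64(0.0013002228740558704)])
tip (array([ 0.538, -0.342,  0.221]), [np.float64(0.0004905859942290902), np.float64(0.000490585994229131)])
postbase [ 0.644 -0.368  0.012] [ 0.638 -0.37   0.012]
tall (array([0.461, 0.335, 0.125]), [np.float64(0.0010260084696420858), np.float64(0.0010260084696421278)])
short (array([0.581, 0.351, 0.091]), [np.float64(0.000884880553782978), np.float64(0.0008848805537829775)])
handle ends scene at z=.136 [ 0.483 -0.089  0.136] [0.512 0.028 0.136]
handle ends top at z=.136 [array([0.512, 0.025, 0.136]), array([ 0.491, -0.088,  0.136]), array([ 0.479, -0.087,  0.136])]
foot [array([ 0.583, -0.   ,  0.01 ]), array([ 0.569, -0.078,  0.01 ]), array([ 0.67 , -0.016,  0.01 ]), array([ 0.655, -0.094,  0.01 ])]
foot scene [array([ 0.571, -0.075,  0.01 ]), array([0.589, 0.005, 0.01 ]), array([ 0.659, -0.092,  0.01 ]), array([ 0.677, -0.015,  0.01 ])]
door top [array([0.692, 0.415, 0.15 ]), array([0.337, 0.388, 0.15 ])] [array([0.338, 0.397, 0.15 ]), array([0.697, 0.431, 0.15 ])]
```

>>> jog_arm(
  commands=[0,0.41,-0.89,0.1,0,0,-0.84,0,0.41,-0.89,0.1,0,0,-0.84,0,0.41,-0.89,0.1,0,0,-0.84,0,0.41,-0.89,0.1,0,0,-0.84,0,0.41,-0.89,0.1,0,0,-0.84,0,0.41,-0.89,0.1,0,0,-0.84,0,0.41,-0.89,0.1,0,0,-0.84,0,0.41,-0.89,0.1,0,0,-0.84,0,0.41,-0.89,0.1,0,0,-0.84,0,0.41,-0.89,0.1,0,0,-0.84,0,0.41,-0.89,0.1,0,0,-0.84,0,0.41,-0.89,0.1,0,0,-0.84,0,0.41,-0.89,0.1,0,0,-0.84,0,0.41,-0.89,0.1,0,0,-0.84,0,0.41,-0.89,0.1,0,0,-0.84,0,0.41,-0.89,0.1,0,0,-0.84,0,0,0,0,0,0,0,0,0,0,0,0,0,0],
)

```text
clock: 3.15
position: [0.5085, 0.0043, 0.2864]
orientation: [[-0.24, -0.0, 0.971], [-0.971, 0.001, -0.24], [-0.0, -1.0, -0.001]]
ft_force: [-0.1, -0.1, -0.3]
opening: 0.0433
```

```bash
python3 - <<'E'
from h import *
np.set_printoptions(precision=4,suppress=True)
s=telemetry.state();print(s['clock'],s['position'],s['orientation'],s['joint_positions'],s['opening'])
m=imaging.camera_model("wrist")
np.save("m1.npy",m,allow_pickle=True)
print(-m['R'].T@m['t'],m['R'])
im=imaging.snapshot("wrist"); cv2.imwrite("pics/w1.png",im[:,:,::-1])
print(proj(m,[[.483,-.089,.136],[.512,.027,.136],s['position']]))
E
```

```text
3.15 [0.5085 0.0043 0.2864] [[-0.2403 -0.0005  0.9707]
 [-0.9707  0.0005 -0.2403]
 [-0.0004 -1.     -0.0006]] [-0.147  -0.0971  1.7399  0.0004  1.4993  0.0957] 0.04330436258629067
[0.5274 0.0849 0.4482] [[ 0.9706 -0.2405 -0.0006]
 [-0.2295 -0.9269  0.2971]
 [-0.072  -0.2882 -0.9549]]
[[259.4933 260.7478]
 [259.6216 161.6818]
 [262.336  245.7913]]
```

View pics/w1.png

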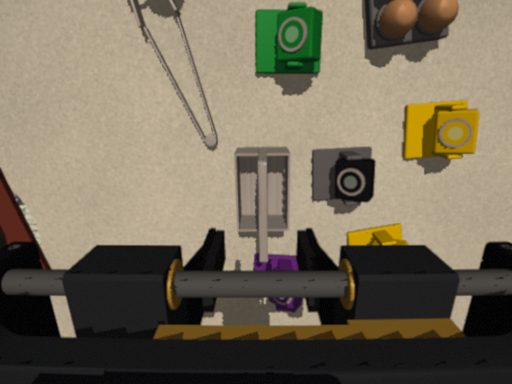

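```bash
python3 - <<'E'
import cv2
im=cv2.imread("pics/w1.png")[140:275,225:385]
cv2.imwrite("pics/w1z.png",cv2.resize(im,None,fx=4.4,fy=4.4,interpolation=cv2.INTER_CUBIC))
E
```

```text
(no output)
```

View pics/w1z.png

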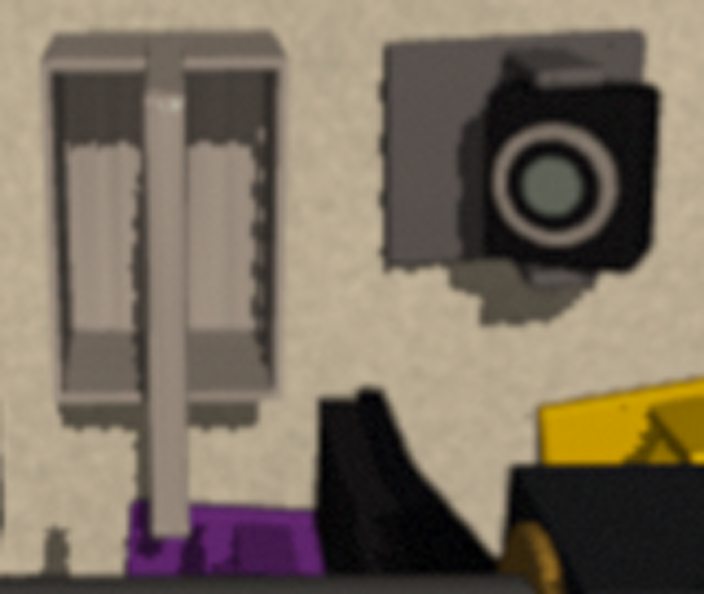

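```bash
python3 - <<'E'
from h import *
np.set_printoptions(precision=4,suppress=True)
m=np.load("m1.npy",allow_pickle=True).item()
ms=imaging.camera_model("scene");mt=imaging.camera_model("top")
W=lambda x,y:(225+x/4.4-.4,140+y/4.4-.4)
S=lambda x,y:(90+x/3.2-.35,130+y/3.2-.35)
T=lambda x,y:(230+x/4-.4,120+y/4-.4)
a,b=atz(m,W(165,95),.14),atz(m,W(170,537),.14);print(a,b,(a+b)/2,np.linalg.norm(a-b),np.arctan2(*(a-b)[:2]))
print("far end tri",tri([(m,W(165,95)),(ms,S(550,161))]),tri([(m,W(165,95)),(ms,S(550,161)),(mt,T(42,328))]))
print("near end",tri([(m,W(170,537)),(ms,S(408,161))]))
print("lens",tri([(m,W(553,185)),(ms,S(500,340)),(mt,T(130,207))]),atz(m,W(553,185),.055))
print("foot",[atz(m,W(*p),.01) for p in [(387,45),(387,265)]])
E
```

```text
[0.5149 0.0276 0.14  ] [ 0.4876 -0.089   0.14  ] [ 0.5012 -0.0307  0.14  ] 0.11976867917167891 0.22997778457454254
far end tri (array([0.5148, 0.0276, 0.1402]), [np.float64(8.273157697687987e-05), np.float64(8.27315769769074e-05)]) (array([0.513 , 0.0268, 0.1372]), [np.float64(0.0017664749533870588), np.float64(0.0013170864932058658), np.float64(0.002207593288273651)])
near end (array([ 0.4871, -0.0889,  0.1417]), [np.float64(0.0009853170200625476), np.float64(0.0009853170200624772)])
lens (array([ 0.6232, -0.0456,  0.0512]), [np.float64(0.0008629799836520135), np.float64(0.0017015626457839393), np.float64(0.0014666443501637858)]) [ 0.6228 -0.0451  0.055 ]
foot [array([0.5866, 0.0021, 0.01  ]), array([ 0.5717, -0.0749,  0.01  ])]
```

>>> jog_arm(
  commands=[0,0,0,-0.7,0,0,0.1,0,0,0,-0.7,0,0,0,0,0,0,-0.7,0,0,0,0,0,0,-0.7,0,0,0,0,0,0,-0.7,0,0,0,0,0,0,-0.7,0,0,0,0,0,0,0,0,0,0,-1,0,0,0,0,0,0,-1,0,0,0,0,0,0,-1,0,0,0,0,0,0,-1,0,0,0,0,0,0,-1,0,0,0,0,0,0],
)

```text
clock: 4.4
position: [0.5091, 0.0048, 0.1194]
orientation: [[-0.229, 0.002, 0.973], [-0.973, -0.0, -0.229], [-0.0, -1.0, 0.002]]
ft_force: [0.8, -0.2, -0.3]
opening: 0.0112
```

>>> jog_arm(
  commands=[-1,0,0,0.4,0,0,0,-1,0,0,0.6,0,0,0,-1,0,0,0.6,0,0,0,-1,0,0,0.6,0,0,0,-1,0,0,0.6,0,0,0,-1,-0.1,-0.6,0,0,0,0,-1,-0.1,-0.6,0,0,0,0,-1,-0.1,-0.6,0,0,0,0,-1,-0.1,-0.6,0,0,0,0,-1,-0.1,-0.6,0,0,0,0,-1,-0.1,-0.6,0,0,0,0,-1,-0.1,-0.6,0,0,0,0,-1,-0.1,-0.6,0,0,0,0,-1,-0.1,-0.6,0,0,0,0,-1,-0.1,-0.6,0,0,0,0,-1,-0.1,-0.6,0,0,0,0,-1,0,-0.6,0,0,0,0.2,-1,0,0,0,0,0,0,-1,0,0,0,0,0,0],
)

```text
clock: 6.3
position: [0.4642, -0.2832, 0.2302]
orientation: [[-0.21, -0.001, 0.978], [-0.978, 0.001, -0.21], [-0.001, -1.0, -0.001]]
ft_force: [1.1, 0.5, -1.4]
opening: 0.0096
```

```bash
python3 - <<'E'
from h import *
np.set_printoptions(precision=4,suppress=True)
s=telemetry.state();print(s['clock'],s['position'],s['opening'],s['ft_force'])
m=imaging.camera_model("wrist");np.save("m2.npy",m,allow_pickle=True)
out={}
for n in ["wrist","scene","top"]:
    im=imaging.snapshot(n)[:,:,::-1]; cv2.imwrite(f"pics/{n}2.png",im); out[n]=im
a=cv2.resize(out['scene'][130:310,60:260],None,fx=3,fy=3,interpolation=cv2.INTER_CUBIC)
b=cv2.resize(out['top'][120:280,270:420],None,fx=4,fy=4,interpolation=cv2.INTER_CUBIC)
cv2.imwrite("pics/s2z.png",a);cv2.imwrite("pics/t2z.png",b)
E
```

```text
6.3 [ 0.4642 -0.2832  0.2302] 0.009588208953943822 [ 1.1136  0.5086 -1.3576]
```

View pics/wrist2.png

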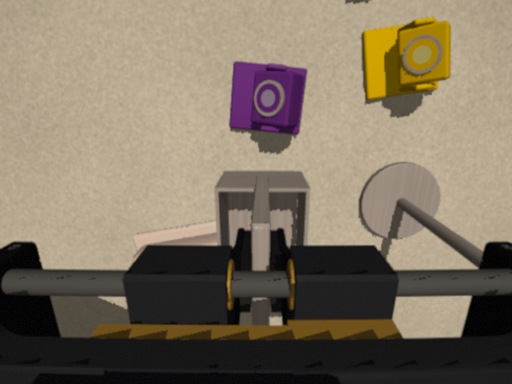

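View pics/s2z.png

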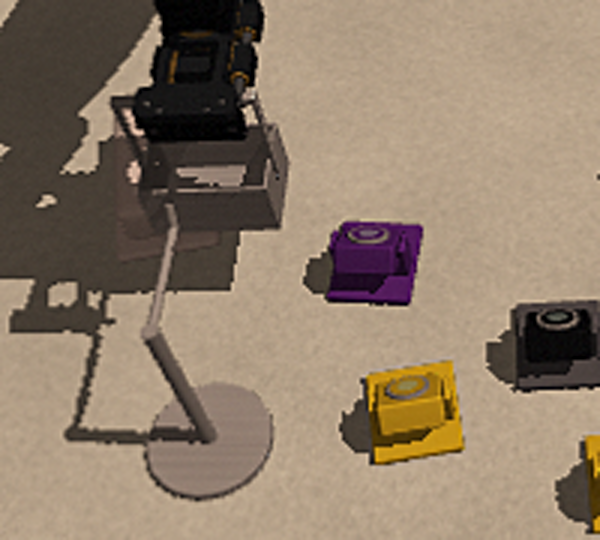

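View pics/t2z.png

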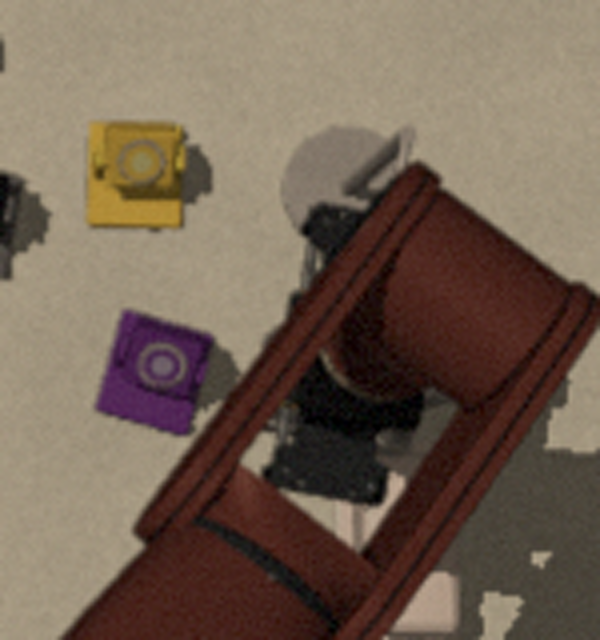

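```bash
python3 - <<'E'
from h import *
np.set_printoptions(precision=4,suppress=True)
ms=imaging.camera_model("scene");mw=np.load("m2.npy",allow_pickle=True).item()
a=.212; y=np.array([np.sin(a),np.cos(a),0]); x=np.array([np.cos(a),-np.sin(a),0])
g=np.array([.4642,-.2832,.247]); mid=g-.035*y; print(mid)
P=[mid+.06*y+[0,0,.004],mid-.06*y+[0,0,.004]]+[mid+sx*.0375*x+sy*.056*y-np.array([0,0,.076]) for sx in(-1,1) for sy in (-1,1)]+[mid+sx*.0375*x+sy*.056*y-np.array([0,0,.136]) for sx in(1,) for sy in (-1,1)]
pp=proj(ms,P); print((pp-[60,130])*3); print(proj(mw,P))
im=cv2.imread("pics/scene2.png"); z=cv2.resize(im[130:310,60:260],None,fx=3,fy=3)
for q in (pp-[60,130])*3: cv2.circle(z,tuple(int(v) for v in q),3,(0,0,255),-1)
hk=[[.641,-.369,.2],[.641-.967*.1,-.369+.2535*.1,.2],[.641-.967*.112,-.369+.2535*.112,.222],[.641-.967*.06,-.369+.2535*.06,.2]]
for q in (proj(ms,hk)-[60,130])*3: cv2.circle(z,tuple(int(v) for v in q),3,(0,255,0),-1)
cv2.imwrite("pics/s2o.png",z)
z=cv2.imread("pics/wrist2.png")
for q in proj(mw,P): cv2.circle(z,tuple(int(v) for v in q),2,(0,0,255),-1)
for q in proj(mw,hk): cv2.circle(z,tuple(int(v) for v in q),2,(0,255,0),-1)
cv2.imwrite("pics/w2o.png",z)
E
```

```text
[ 0.4568 -0.3174  0.247 ]
[[255.312   93.5888]
 [109.4136  97.7151]
 [149.2822 123.0405]
 [275.3805 119.4146]
 [134.8643 191.1023]
 [265.8008 187.2122]
 [154.438  230.3981]
 [279.9631 226.5963]]
[[262.6245 220.5754]
 [262.1491 392.7113]
 [219.8537 306.8244]
 [213.7664 186.274 ]
 [303.5999 306.863 ]
 [310.1226 186.3042]
 [296.0123 270.7266]
 [300.2333 169.7151]]
```

View pics/s2o.png

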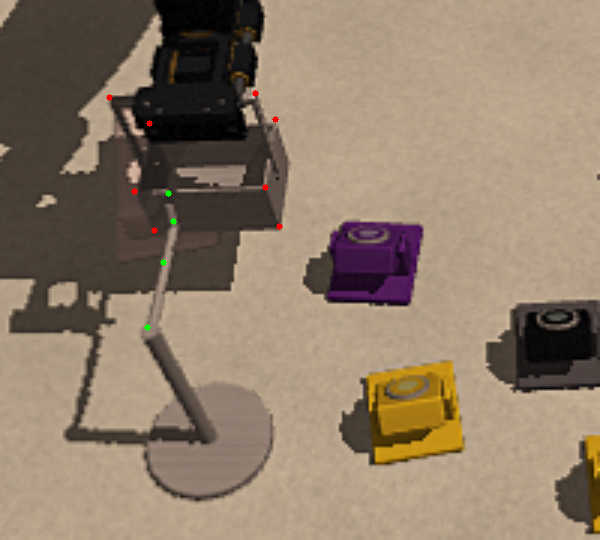

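View pics/w2o.png

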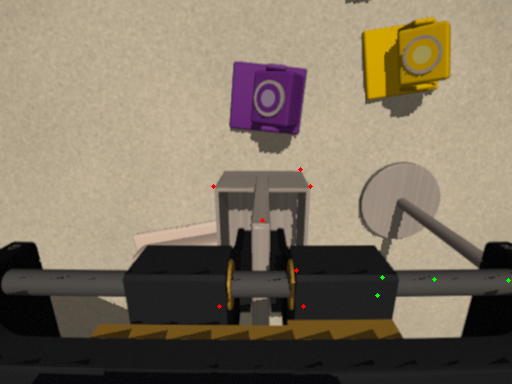

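>>> jog_arm(
  commands=[-1,0.35,-0.1,0,0,0,0,-1,0.35,-0.1,0,0,0,0,-1,0.35,-0.1,0,0,0,0,-1,0.35,-0.1,0,0,0,0,-1,0.35,-0.1,0,0,0,0,-1,0.35,-0.1,0,0,0,0,-1,0.35,-0.1,0,0,0,0,-1,0.35,-0.1,0,0,0,0,-1,0.35,-0.1,0,0,0,0,-1,0,0,0,0,0,0,-1,0,0,0,0,0,0],
)

```text
clock: 7.55
position: [0.5905, -0.3182, 0.2302]
orientation: [[-0.207, -0.001, 0.978], [-0.978, 0.001, -0.207], [-0.0, -1.0, -0.001]]
ft_force: [-0.5, -1.6, -0.9]
opening: 0.0097
```

```bash
python3 - <<'E'
from h import *
np.set_printoptions(precision=4,suppress=True)
s=telemetry.state();print(s['clock'],s['position'],s['opening'],s['ft_force'])
im=imaging.snapshot("scene")[:,:,::-1]
z=cv2.resize(im[150:310,60:240],None,fx=4,fy=4,interpolation=cv2.INTER_CUBIC); cv2.imwrite("pics/s3z.png",z[:600])
E
```

```text
7.55 [ 0.5905 -0.3182  0.2302] 0.009679490932062974 [-0.4874 -1.5874 -0.9282]
```

View pics/s3z.png

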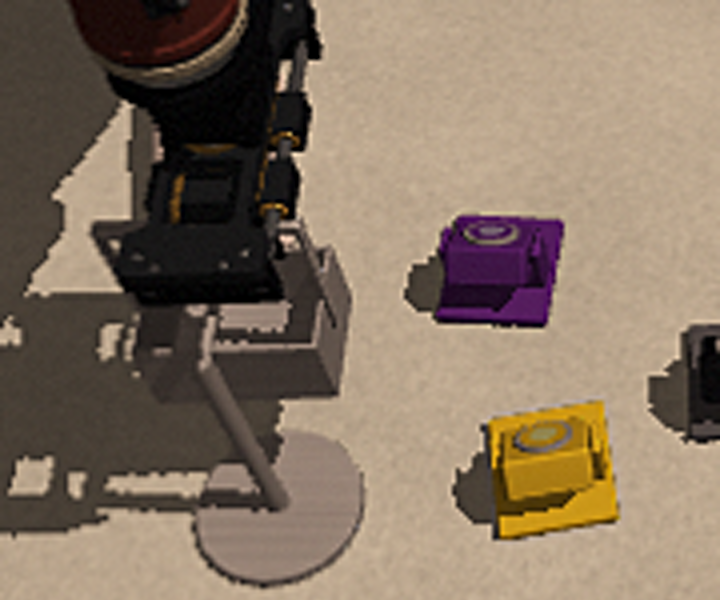

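>>> jog_arm(
  commands=[-1,0,0,-0.3,0,0,0,-1,0,0,-0.3,0,0,0,-1,0,0,-0.3,0,0,0,-1,0,0,0,0,0,0],
)

```text
clock: 8.0
position: [0.5888, -0.318, 0.1908]
orientation: [[-0.209, -0.005, 0.978], [-0.978, 0.003, -0.209], [-0.002, -1.0, -0.005]]
ft_force: [-0.2, 0.1, -1.1]
opening: 0.0096
```

>>> jog_arm(
  commands=[-1,0,0,-0.08,0,0,0,-1,0,0,-0.08,0,0,0,-1,0,0,0,0,0,0],
)

```text
clock: 8.3
position: [0.5905, -0.3192, 0.188]
orientation: [[-0.209, -0.0, 0.978], [-0.978, 0.0, -0.209], [-0.0, -1.0, -0.0]]
ft_force: [-0.3, -0.3, -0.3]
opening: 0.0093
```

>>> jog_arm(
  commands=[-1,0,0,-0.05,0,0,0,-1,0,0,0,0,0,0],
)

```text
clock: 8.5
position: [0.5909, -0.3193, 0.187]
orientation: [[-0.208, 0.001, 0.978], [-0.978, -0.001, -0.208], [0.001, -1.0, 0.001]]
ft_force: [-0.5, 0.4, 1.4]
opening: 0.0095
```

>>> jog_arm(
  commands=[-1,0,0,-0.05,0,0,0,-1,0,0,0,0,0,0],
)

```text
clock: 8.7
position: [0.5911, -0.3194, 0.1857]
orientation: [[-0.208, 0.002, 0.978], [-0.978, -0.001, -0.208], [0.001, -1.0, 0.002]]
ft_force: [-1.3, 1.4, 5.4]
opening: 0.0097
```

```bash
python3 - <<'E'
from h import *
np.set_printoptions(precision=4,suppress=True)
s=telemetry.state();print(s['clock'],s['position'],s['opening'],s['ft_force'],s['torque'])
im=imaging.snapshot("scene")[:,:,::-1]
z=cv2.resize(im[180:300,70:210],None,fx=5,fy=5,interpolation=cv2.INTER_CUBIC); cv2.imwrite("pics/s4z.png",z[:600])
E
```

```text
8.7 [ 0.5911 -0.3194  0.1857] 0.009685804018691567 [-1.2892  1.4303  5.4321] [ 0.0572  0.3424 -0.0382]
```

View pics/s4z.png

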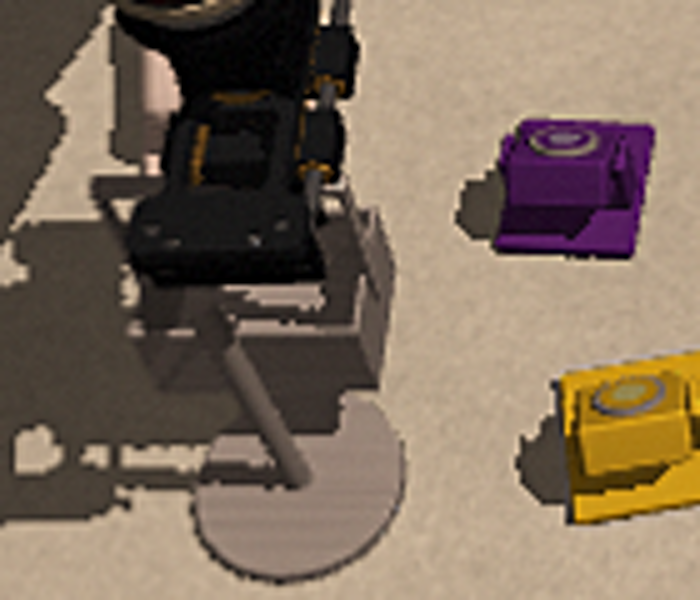

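>>> jog_arm(
  commands=[-1,0,0,0.06,0,0,0,-0.6,0,0,0,0,0,0,-0.4,0,0,0,0,0,0,-0.2,0,0,0,0,0,0,-0.1,0,0,0,0,0,0,-0.1,0,0,0,0,0,0],
)

```text
clock: 9.35
position: [0.5905, -0.3191, 0.1863]
orientation: [[-0.208, -0.0, 0.978], [-0.978, 0.0, -0.208], [-0.0, -1.0, -0.0]]
ft_force: [0.8, 0.7, -0.6]
opening: 0.0369
```

>>> jog_arm(
  commands=[-0.1,0,0,0.2,0,0,0,-0.1,0,0,0.4,0,0,0,-0.1,0,0,0.8,0,0,0,-0.1,0,0,0.8,0,0,0,-0.1,0,0,0.8,0,0,0,-0.1,0,0,0,0,0,0],
)

```text
clock: 9.95
position: [0.5928, -0.3206, 0.3155]
orientation: [[-0.208, 0.01, 0.978], [-0.978, -0.007, -0.208], [0.005, -1.0, 0.011]]
ft_force: [1.0, -0.2, 1.6]
opening: 0.0394
```

```bash
python3 - <<'E'
from h import *
np.set_printoptions(precision=4,suppress=True)
s=telemetry.state();print(s['clock'],s['position'],s['opening'],s['ft_force'],s['joint_positions'])
im=imaging.snapshot("scene")[:,:,::-1]
z=cv2.resize(im[160:300,70:210],None,fx=4,fy=4,interpolation=cv2.INTER_CUBIC)
z2=imaging.snapshot("wrist")[:,:,::-1]; cv2.imwrite("pics/w5.png",z2)
cv2.imwrite("pics/s5z.png",z[:600])
E
```

```text
9.95 [ 0.5928 -0.3206  0.3155] 0.039355582278993065 [ 1.0413 -0.2223  1.5687] [-0.6127  0.2882  1.2739  0.      1.5672 -0.4028]
```

View pics/s5z.png

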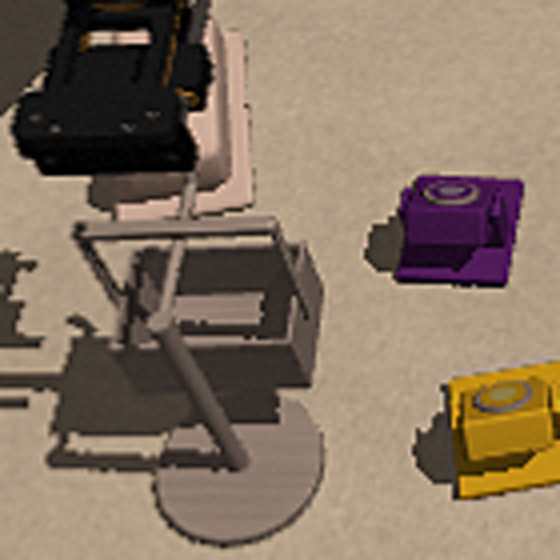

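View pics/w5.png

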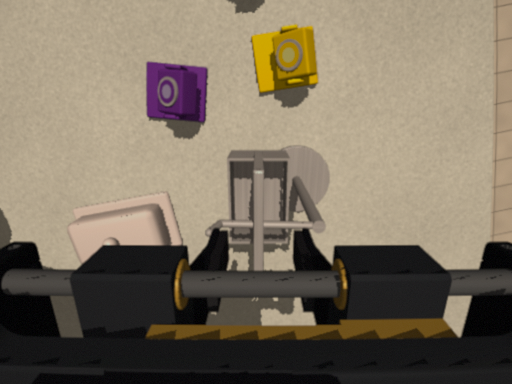

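>>> jog_arm(
  commands=[1,-0.18,0.85,0,0,0,0.16,1,-0.18,0.85,0,0,0,0.16,1,-0.18,0.85,0,0,0,0.16,1,-0.18,0.85,0,0,0,0.16,1,-0.18,0.85,0,0,0,0.16,1,-0.18,0.85,0,0,0,0.16,1,-0.18,0.85,0,0,0,0.16,1,-0.18,0.85,0,0,0,0.16,1,-0.18,0.85,0,0,0,0.16,1,-0.18,0.85,0,0,0,0.16,1,-0.18,0.85,0,0,0,0.16,1,-0.18,0.85,0,0,0,0.16,1,-0.18,0.85,0,0,0,0.16,1,-0.18,0.85,0,0,0,0.16,1,-0.18,0.85,0,0,0,0.16,1,-0.18,0.85,0,0,0,0.16,1,-0.18,0.85,0,0,0,0.16,1,-0.18,0.85,0,0,0,0.16,1,0,0,0,0,0,0,1,0,0,0,0,0,0],
)

```text
clock: 12.05
position: [0.4601, 0.2931, 0.3054]
orientation: [[0.093, -0.002, 0.996], [-0.996, -0.001, 0.093], [0.001, -1.0, -0.002]]
ft_force: [-0.2, -0.7, -0.3]
opening: 0.0869
```

```bash
python3 - <<'E'
from h import *
np.set_printoptions(precision=4,suppress=True)
s=telemetry.state();print(s['clock'],s['position'],s['opening'],s['joint_positions'])
m=imaging.camera_model("wrist");np.save("m6.npy",m,allow_pickle=True);print(-m['R'].T@m['t'])
z2=imaging.snapshot("wrist")[:,:,::-1]; cv2.imwrite("pics/w6.png",z2)
hsv=cv2.cvtColor(np.ascontiguousarray(z2),cv2.COLOR_BGR2HSV)
k=((hsv[...,0]<8)|(hsv[...,0]>172))&(hsv[...,1]>190)&(hsv[...,2]>60)
n,l,st,c=cv2.connectedComponentsWithStats(k.astype(np.uint8));print([ (st[i],c[i]) for i in range(1,n) if st[i][4]>50])
E
```

```text
12.05 [0.4601 0.2931 0.3054] 0.0868594500614685 [ 0.4228 -0.0108  1.6223 -0.0005  1.5324  0.3295]
[0.4518 0.376  0.467 ]
[(array([ 340,  112,   45,   44, 1569], dtype=int32), array([361.7757, 133.6877])), (array([ 243,  118,   49,   48, 1816], dtype=int32), array([266.8733, 141.359 ]))]
```

View pics/w6.png

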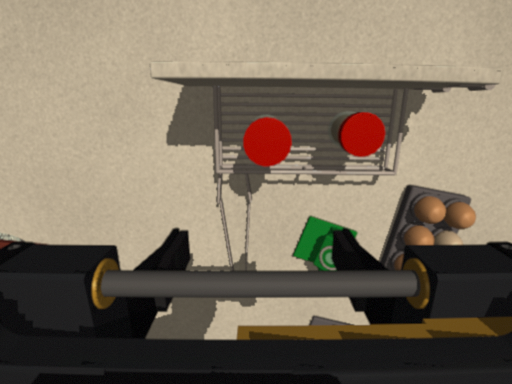

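```bash
python3 - <<'E'
from h import *
np.set_printoptions(precision=4,suppress=True)
m=np.load("m6.npy",allow_pickle=True).item()
ms=imaging.camera_model("scene");mt=imaging.camera_model("top")
RS=lambda x,y:(310+x/4-.4,100+y/4-.4)
RT=lambda x,y:(105+x/4-.4,140+y/4-.4)
for uv,rs,rt in [((266.9,141.4),(204,190),(141,323)),((361.8,133.7),(279,342),(135,178))]:
    print(tri([(m,uv),(ms,RS(*rs)),(mt,RT(*rt))]),tri([(m,uv),(ms,RS(*rs))]),tri([(m,uv),(mt,RT(*rt))]),atz(m,uv,.132),atz(m,uv,.097))
print([atz(m,p,.15) for p in [(152,77),(497,82)]],[atz(m,p,.048+.012) for p in [(220,172),(395,172)]])
E
```

```text
(array([0.4616, 0.3345, 0.1295]), [np.float64(0.0008397688929142138), np.float64(0.0010027175441108397), np.float64(0.0015411293539858376)]) (array([0.4624, 0.335 , 0.1308]), [np.float64(8.69650575671766e-06), np.float64(8.69650575662482e-06)]) (array([0.4619, 0.3343, 0.1245]), [np.float64(0.000670907488010217), np.float64(0.0006709074880102808)]) [0.4623 0.3351 0.132 ] [0.4634 0.3309 0.097 ]
(array([0.5802, 0.3506, 0.0946]), [np.float64(0.0008429801018592926), np.float64(0.0007357480473045657), np.float64(0.0015024222049600448)]) (array([0.5802, 0.3513, 0.095 ]), [np.float64(0.0001352568710411405), np.float64(0.00013525687104110884)]) (array([0.5815, 0.3507, 0.0895]), [np.float64(0.0007574931538190793), np.float64(0.0007574931538189693)]) [0.5675 0.3539 0.132 ] [0.5796 0.3515 0.097 ]
[array([0.3397, 0.3913, 0.15  ]), array([0.6921, 0.4215, 0.15  ])] [array([0.4029, 0.2775, 0.06  ]), array([0.6501, 0.3009, 0.06  ])]
```

>>> jog_arm(
  commands=[1,0.03,0.5,0,0,0,0,1,0.03,0.55,0,0,0,0,1,0,0,-0.8,0,0,0,1,0,0,-0.8,0,0,0,1,0,0,-0.8,0,0,0,1,0,0,-0.8,0,0,0,1,0,0,0,0,0,0,1,0,0,0,0,0,0],
)

```text
clock: 12.9
position: [0.4636, 0.3338, 0.1786]
orientation: [[0.09, -0.001, 0.996], [-0.996, -0.001, 0.09], [0.001, -1.0, -0.001]]
ft_force: [-0.1, -0.0, 0.6]
opening: 0.087
```

```bash
python3 - <<'E'
from h import *
np.set_printoptions(precision=4,suppress=True)
s=telemetry.state();print(s['clock'],s['position'],s['opening'],s['joint_positions'])
im=imaging.snapshot("wrist")[:,:,::-1]; cv2.imwrite("pics/w7.png",im)
im=imaging.snapshot("scene")[:,:,::-1]
cv2.imwrite("pics/s7.png",cv2.resize(im[60:240,300:440],None,fx=3.3,fy=3.3))
E
```

```text
12.9 [0.4636 0.3338 0.1786] 0.08701379454613198 [ 0.4861  0.1289  1.7147 -0.0002  1.2994  0.3961]
```

View pics/w7.png

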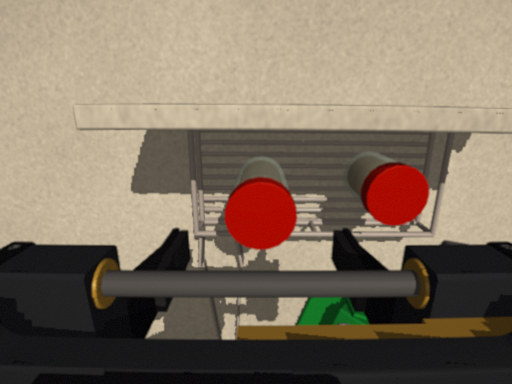

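View pics/s7.png

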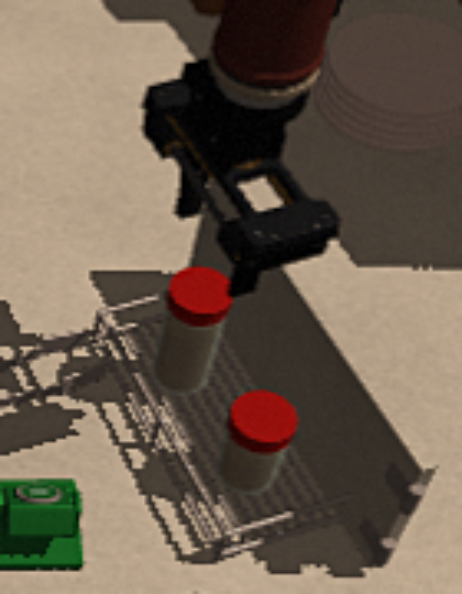

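>>> jog_arm(
  commands=[1,0,0.03,-0.5,0,0,0,1,0,0,-0.5,0,0,0,1,0,0,-0.5,0,0,0,1,0,0,-0.5,0,0,0,1,0,0,-0.5,0,0,0,1,0,0,0,0,0,0,1,0,0,0,0,0,0],
)

```text
clock: 13.7
position: [0.4644, 0.3366, 0.0803]
orientation: [[0.091, 0.002, 0.996], [-0.996, 0.001, 0.091], [-0.001, -1.0, 0.002]]
ft_force: [-0.3, 0.1, 0.7]
opening: 0.087
```

>>> jog_arm(
  commands=[0.5,0,0,0,0,0,0,0.4,0,0,0,0,0,0,0.3,0,0,0,0,0,0,-1,0,0,0,0,0,0,-1,0,0,0,0,0,0,-1,0,0,0,0,0,0,-1,0,0,0,0,0,0],
)

```text
clock: 14.4
position: [0.4635, 0.3362, 0.0788]
orientation: [[0.091, 0.0, 0.996], [-0.996, 0.0, 0.091], [-0.0, -1.0, 0.0]]
ft_force: [-0.9, 0.6, 2.4]
opening: 0.0551
```

>>> jog_arm(
  commands=[-1,0,0,0.3,0,0,0,-1,0,0,0.5,0,0,0,-1,0,0,0.7,0,0,0,-1,0,0,0.7,0,0,0,-1,0,0,0.7,0,0,0,-1,0,0,0.7,0,0,0,-1,0,0,0.7,0,0,0,-1,0,0,0,0,0,0,-1,0,0,0,0,0,0],
)

```text
clock: 15.3
position: [0.4634, 0.3362, 0.2511]
orientation: [[0.091, 0.001, 0.996], [-0.996, 0.001, 0.091], [-0.0, -1.0, 0.001]]
ft_force: [0.5, -0.2, -2.4]
opening: 0.0553
```

```bash
python3 - <<'E'
from h import *
np.set_printoptions(precision=4,suppress=True)
s=telemetry.state();print(s['clock'],s['position'],s['opening'],s['joint_positions'],s['ft_force'])
im=imaging.snapshot("scene")[:,:,::-1]; cv2.imwrite("pics/s8f.png",im)
cv2.imwrite("pics/s8.png",cv2.resize(im[60:240,300:440],None,fx=3.3,fy=3.3))
E
```

```text
15.3 [0.4634 0.3362 0.2511] 0.05532473714529774 [ 0.4898  0.0767  1.6331 -0.      1.4306  0.3982] [ 0.5171 -0.1657 -2.3777]
```

View pics/s8.png

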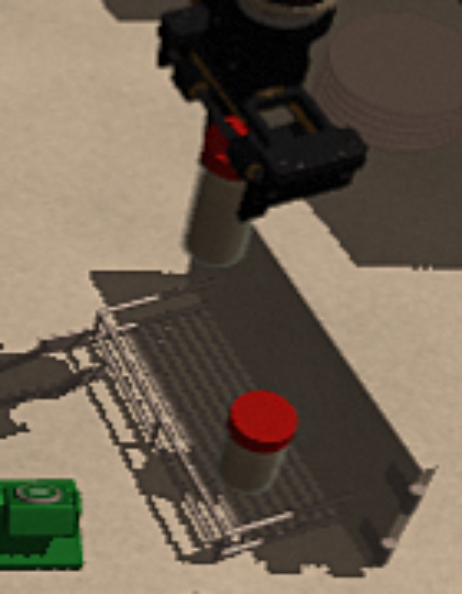

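>>> jog_arm(
  commands=[-1,0.14,-0.757,0,0,0,-0.225,-1,0.14,-0.757,0,0,0,-0.225,-1,0.14,-0.757,0,0,0,-0.225,-1,0.14,-0.757,0,0,0,-0.225,-1,0.14,-0.757,0,0,0,-0.225,-1,0.14,-0.757,0,0,0,-0.225,-1,0.14,-0.757,0,0,0,-0.225,-1,0.14,-0.757,0,0,0,-0.225,-1,0.14,-0.757,0,0,0,-0.225,-1,0.14,-0.757,0,0,0,-0.225,-1,0.14,-0.757,0,0,0,-0.225,-1,0.14,-0.757,0,0,0,-0.225,-1,0,0,0,0,0,0],
)

```text
clock: 16.65
position: [0.5298, -0.0304, 0.2482]
orientation: [[-0.194, -0.004, 0.981], [-0.981, -0.001, -0.194], [0.001, -1.0, -0.003]]
ft_force: [0.4, 1.1, -2.0]
opening: 0.055
```

>>> jog_arm(
  commands=[-1,0,0,0,-0.115,-0.6,0,-1,0,0,0,-0.115,-0.6,0,-1,0,0,0,-0.115,-0.6,0,-1,0,0,0,-0.115,-0.6,0,-1,0,0,0,-0.115,-0.6,0,-1,0,0,0,-0.115,-0.6,0,-1,0,0,0,-0.115,-0.6,0,-1,0,0,0,-0.115,-0.6,0,-1,0,0,0,-0.115,-0.6,0,-1,0,0,0,0,-0.23,0,-1,0,0,0,0,0,0,-1,0,0,0,0,0,0],
)

```text
clock: 17.85
position: [0.5304, -0.0271, 0.2503]
orientation: [[-0.19, 0.554, 0.811], [-0.982, -0.102, -0.16], [-0.006, -0.826, 0.563]]
ft_force: [-0.3, 0.6, -1.7]
opening: 0.0554
```

```bash
python3 - <<'E'
from h import *
np.set_printoptions(precision=4,suppress=True)
s=telemetry.state();print(s['clock'],s['position'],s['orientation'],s['opening'],s['joint_positions'],s['ft_force'])
for n in["scene","top","wrist"]:
    im=imaging.snapshot(n)[:,:,::-1]; cv2.imwrite(f"pics/{n}9.png",im)
    if n!="wrist":
        c=im[130:290,180:340] if n=="scene" else im[120:260,180:340]
        cv2.imwrite(f"pics/{n}9z.png",cv2.resize(c,None,fx=3.7,fy=3.7,interpolation=cv2.INTER_CUBIC))
E
```

```text
17.85 [ 0.5304 -0.0271  0.2503] [[-0.1896  0.5537  0.8109]
 [-0.9818 -0.1021 -0.1599]
 [-0.0058 -0.8265  0.563 ]] 0.05536153109158379 [-0.2097 -0.5112  2.2375  0.0212  0.8175 -0.0269] [-0.2813  0.5734 -1.7475]
```

View pics/scene9z.png

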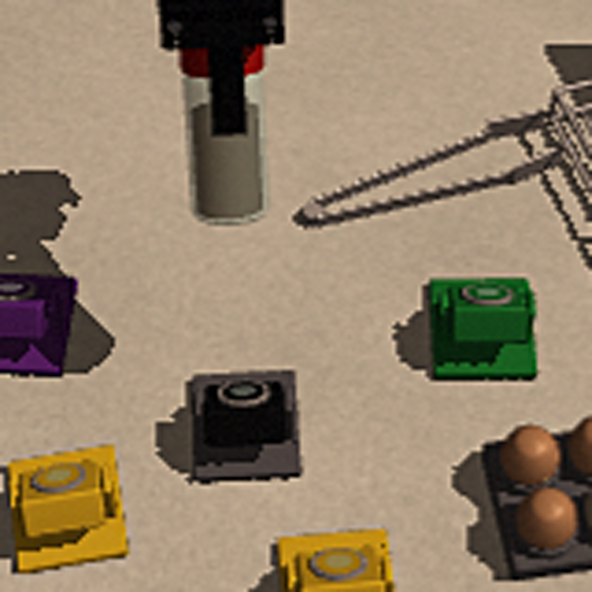

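View pics/top9.png

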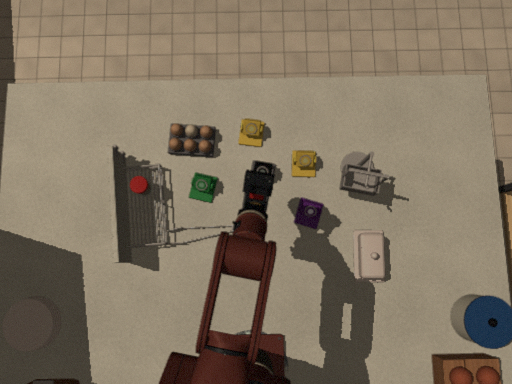

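View pics/wrist9.png

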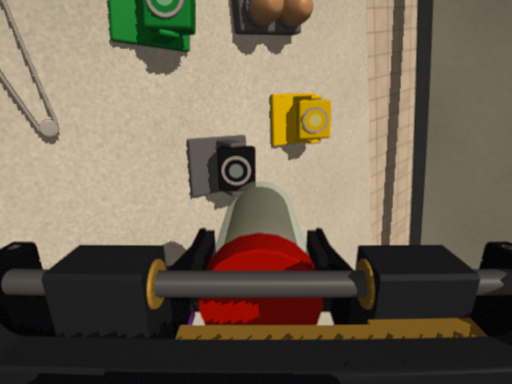

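>>> jog_arm(
  commands=[-1,0,0,-0.36,0,0,0,-1,0,0,-0.36,0,0,0,-1,0,0,-0.36,0,0,0,-1,0,0,-0.36,0,0,0,-1,0,0,0,0,0,0,-1,0,0,0,0,0,0,-1,0,0,0,0,0,0],
)

```text
clock: 18.7
position: [0.5314, -0.0275, 0.1943]
orientation: [[-0.19, 0.556, 0.809], [-0.982, -0.103, -0.16], [-0.006, -0.825, 0.566]]
ft_force: [0.2, -0.6, -1.6]
opening: 0.0552
```

```bash
python3 - <<'E'
from h import *
np.set_printoptions(precision=4,suppress=True)
s=telemetry.state();print(s['clock'],s['position'],s['orientation'],s['opening'],s['joint_positions'],s['ft_force'])
base=s['position']+.067*s['orientation'][:,1]
print("base",base)
lz=np.array([-.554,.107,.825]);ly=np.array([.19,.982,0]);lx=np.cross(ly,lz);d=base-[.623,-.0453,.054];print(d@lx,d@ly,d@lz)
for n in["scene","wrist"]:
    m=imaging.camera_model(n)
    im=imaging.snapshot(n)[:,:,::-1].copy(); cv2.imwrite(f"pics/{n}10.png",im)
    t=s['orientation'][:,1];a=s['orientation'][:,0];b=s['orientation'][:,2]
    k=4 if n=="scene" else 2
    x0,y0=(190,140) if n=="scene" else (150,80)
    c=im[y0:y0+140,x0:x0+140] if n=="scene" else im[y0:y0+260,x0:x0+260]
    c=cv2.resize(c,None,fx=k,fy=k,interpolation=cv2.INTER_CUBIC)
    ring=[base+.027*(np.cos(q)*a+np.sin(q)*b) for q in np.linspace(0,6.28,25)]
    for P,col in [(ring,(0,0,255)),([base],(0,255,0)),([np.array([.623,-.0453,.054])],(255,0,255)),([base-.12*t],(255,0,0))]:
        for q in (proj(m,P)-[x0,y0]+.5)*k: cv2.circle(c,tuple(int(v) for v in q),2,col,-1)
    cv2.imwrite(f"pics/{n}10z.png",c)
print([ (r['conf'],w(imaging.camera_model('scene'),r['xyz'])) for r in models.search_frame("scene","tall_jar")[:2]])
E
```

```text
18.7 [ 0.5314 -0.0275  0.1943] [[-0.1897  0.5561  0.8091]
 [-0.9818 -0.1028 -0.1595]
 [-0.0055 -0.8247  0.5655]] 0.05519673338013819 [-0.2099 -0.4498  2.3067  0.0243  0.6839 -0.0314] [ 0.22   -0.5914 -1.6199]
base [ 0.5686 -0.0344  0.1391]
0.0022566934909129185 0.00040619323109767735 0.10148467514627957
[(0.55, array([ 0.5591, -0.0403,  0.1937]))]
```

View pics/scene10z.png

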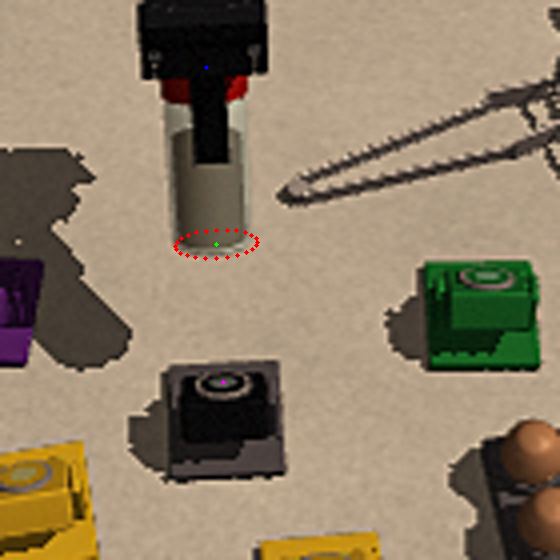

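View pics/wrist10z.png

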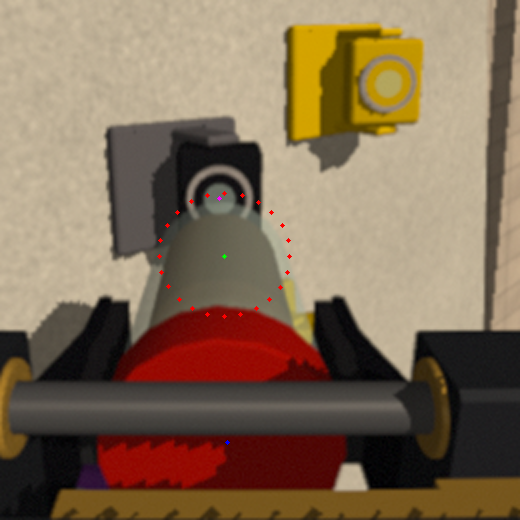

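View pics/scene10.png

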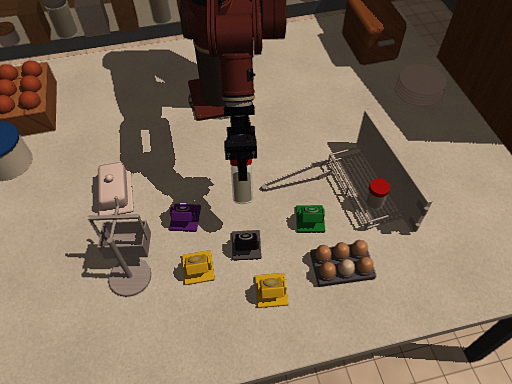

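```bash
python3 - <<'E'
import cv2
im=cv2.imread("pics/wrist10.png")[155:250,200:320]
im=cv2.convertScaleAbs(cv2.resize(im,None,fx=6,fy=6,interpolation=cv2.INTER_CUBIC),alpha=1.5)
cv2.imwrite("pics/w10zz.png",im)
im=cv2.imread("pics/scene10.png")[150:215,215:270]
cv2.imwrite("pics/s10zz.png",cv2.convertScaleAbs(cv2.resize(im,None,fx=9,fy=9,interpolation=cv2.INTER_CUBIC),alpha=1.3))
E
```

```text
(no output)
```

View pics/w10zz.png

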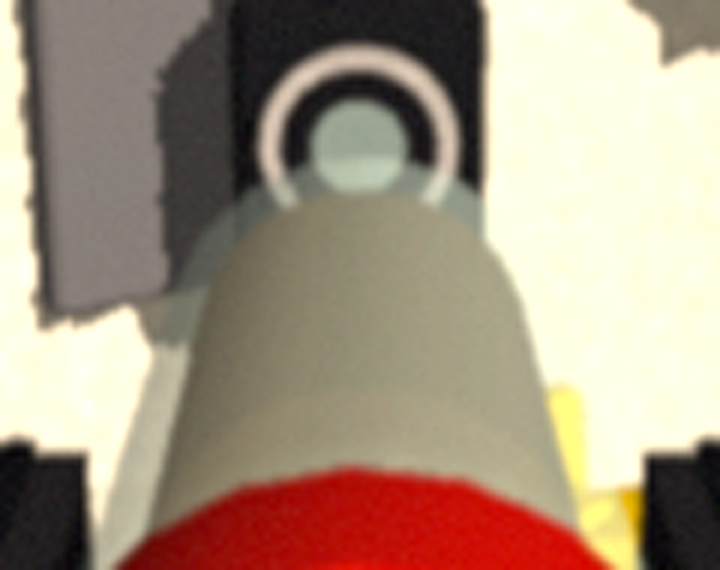

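View pics/s10zz.png

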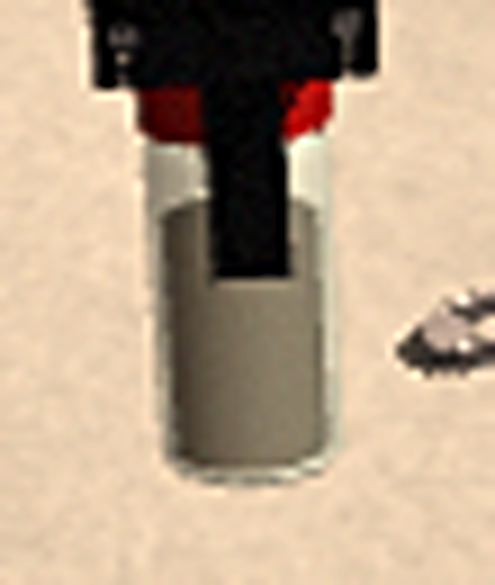

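>>> jog_arm(
  commands=[-1,0,0.08,0,0,0,0,-1,0,0,0,0,0,0,-1,0,0,0,0,0,0,-1,0,0,0,0,0,0,-1,0,0,0,0,0,0,-1,0,0,0,0,0,0,-1,0,0,0,0,0,0,-1,0,0,0,0,0,0,-1,0,0,0,0,0,0,-1,0,0,0,0,0,0],
)

```text
clock: 19.85
position: [0.5305, -0.0241, 0.1929]
orientation: [[-0.19, 0.555, 0.81], [-0.982, -0.102, -0.16], [-0.006, -0.826, 0.564]]
ft_force: [-0.5, 0.1, -1.2]
opening: 0.0551
```

```bash
python3 - <<'E'
from h import *
np.set_printoptions(precision=4,suppress=True)
s=telemetry.state();print(s['clock'],s['position'],s['opening'],abs(s['dq']).max(),s['ft_force'])
im=imaging.snapshot("scene")[:,:,::-1]
d=cv2.absdiff(im,cv2.imread("pics/scene10.png")).max(2)>40
print(np.argwhere(d).min(0) if d.any() else None,np.argwhere(d).max(0) if d.any() else None,d.sum())
cv2.imwrite("pics/s11.png",cv2.resize(im[150:300,80:280],None,fx=4,fy=4,interpolation=cv2.INTER_CUBIC))
E
```

```text
19.85 [ 0.5305 -0.0241  0.1929] 0.05509651429357983 0.002232411217475817 [-0.5046  0.1375 -1.1705]
[  0 101] [232 283] 1335
```

View pics/s11.png

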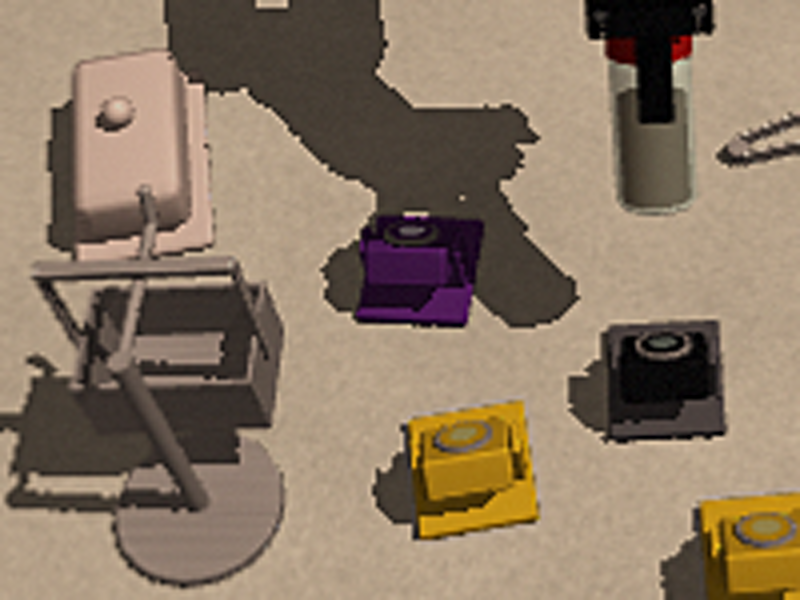

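The caddy hangs freely on the hook, and the jar is held steady in front of the lens at its base. Handing in.

```bash
python3 -c "
from station import finish_job; print(finish_job())"
```

```text
the job is handed in; nothing more can be done
None
```

I hung the caddy by its handle on the hook and let go. I then lifted the tall jar out of the rack and handed in at about 20 s while still holding it in front of the black camera. The hand-in reports no verdict, so the checks below are my own.

- **Caddy:** the scene picture taken just before hand-in shows it hanging level on the hook arm, clear of the gripper.
- **Jar position:** from the arm's pose, before a last nudge of about 3 mm sideways (+y), the base was about 101 mm out from the lens. It was within about 2–3 mm of the line of sight and the axis matched within about 0.01 rad.
- **Jar steadiness:** joint speeds were near zero and the gripper opening was steady at 55 mm.
- **Disagreements:** the pictures put the base about 3–5 mm to the −y side of where the arm's pose put it. The nudge corrected most of that and I did not measure it again. The lens measured 51 mm high against the stated 55 mm. Both are well inside the limits.
- **Other things:** the pictures after the jar was in place show the short jar, butter dish, egg tray and tongs where they were. I judged this by eye and did not measure them.

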